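Open the tubing pump and hold its idler arm back

TASK

Get the small tubing pump ready for a new tube: first raise the lever on its head fully to lift the pressure shoe, and leave it up. Then, with the fingers on the upright post of the sprung idler arm, push the arm back to the right until it is well past its click, but short of its rear stop, and finish while still holding it there, because its spring throws it forward again as soon as it is let go. Leave the things standing around where they are.

Things in the scene. Friction and masses are not known exactly. Their poses are not given: they have to be found in the camera images.
- pump: Tubing pump fixed on the table; place and yaw vary. Base plate spans x -100..130, y -170..105 mm of its frame, top 12 mm high. Origin on the table under the head; at yaw 0 x points away from the robot, y left, z up. Head (block x -38..105, y -30..30, top z 100 mm, over a rotor) in the middle, head lever at its left, sprung idler arm at its right. The shoe under the head rises with the lever.
- head_lever (a joint): Angle of the head lever, rad: 0 = down, bar level and pointing to the pump's -x (towards the robot); grows as the free end rises; stop at 1.25 = fully raised. It stays where it is left (about 2 N at the pin moves it).
- lever_grip (a point): Middle of the graspable length of the lever's round cross pin: pin 12 mm in diameter, parallel to the pump's y, free for 50 mm (25 mm to either side of this point), with a 17 mm wide knob at its left end. It sits 65 mm from the hinge axis; nothing is under it but the base plate. The point moves with the lever.
- lever_hinge (a point): Point of the lever's hinge axis level with lever_grip (85 mm above the table); the axis is parallel to the pump's y. Fixed on the pump. The pin runs on a 65 mm circle about it: at angle a it is 65*cos(a) mm to the pump's -x of the axis and 65*sin(a) mm above it.
- idler_arm (a joint): Angle of the sprung idler arm, rad: 0 = at rest on its front stop; grows as it is pushed back (counter-clockwise from above, to the pump's -y); rear stop 0.75. The pawl clicks over its tooth at 0.33 and is fully behind it at 0.43. No latch: the spring returns the arm when let go. Push at the post: 5 N at rest, 11 N at the tooth (0.26), dip to 7 at 0.34, 10 at 0.45, 14 at 0.74.
- thumb_post: Idler roller and upright round steel thumb post at the end of the idler arm, 100 mm from the pivot. Post 14 mm in diameter, its free length from 57 mm to 99 mm above the table; the roller (20 mm wide, with a 24 mm flange) is below it. Origin on the axis of the post, 36 mm above the table; z up. Roller and post turn freely about that axis and ride on the arm.
- post_grip (a point): Point on the axis of the thumb post, 82 mm above the table, a good height to grip or push it.
- idler_pivot (a point): Point of the idler arm's upright pivot axis, 82 mm above the table. Fixed on the pump.
- spare_knob: Bystander: spare knurled knob, 24 mm wide, 16 mm high, lying on the front of the pump's base plate. Origin at the centre of its underside.
- vial_1: Bystander: small vial 22 mm wide, 51 mm high, standing on the table in front of the pump. Origin at the centre of its underside.
- vial_2: Bystander: small vial 22 mm wide, 51 mm high, standing on the table in front of the pump. Origin at the centre of its underside.
- vial_3: Bystander: small vial 22 mm wide, 51 mm high, standing on the table in front of the pump. Origin at the centre of its underside.
- tube_50: Bystander: standing capped tube 34 mm wide, 110 mm high. Origin at the centre of its underside.
- tube_rack: Bystander: microtube rack 62 x 200 x 47 mm at the right side of the table. Origin at the centre of its underside.

How it is judged:
By the outcome, as a careful person would: the job done as asked, in the order asked, and still so for the second after the job is handed in, while the arm keeps its last pose, push and grip.
It also fails if it takes over 43 s, if anything falls off the work surface, if the arm or the gripper's body presses on something with over 40 N, if the wrist force passes 120 N, or if a joint passes its speed limit or range.

ROBOT

A 7-joint arm with a two-finger parallel gripper is mounted at the origin on a cart in front of the work surface, level with it; the furniture and walls round the work are solid. World frame = base frame: x ahead of the robot, y to its left, z up, the work surface at z = 0. Lengths are in m, angles in rad, forces in N, time in s.
With the tool pointing down it reaches from about 0.35 to 0.9 m from the base axis. Payload 19.9 kg.
Tool frame: the origin (TCP) lies between the finger pads; the fingertips stand 11 mm ahead of it and the grasp point (between the pads) lies 8 mm behind it (tip_extent is the distance from the TCP to the fingertips, in m); z points along the fingers, y is the line along which they close (so a half turn about z gives the same grasp; the last joint's range is limited). The gripper opens to 94 mm and grips with 3 to 60 N. Pads are 16 mm wide; open, the fingers measure 119 mm over their backs; the gripper's body (75 mm by 177 mm) begins 78 mm behind the grasp point.
Start: joints at [1.188, 0.417, -0.01, 1.614, 0.005, 1.111, -0.053], TCP at [0.209, -0.589, 0.216] pointing down, gripper open.
Joint ranges: [-2.81, 2.81], [-0.39, 2.02], [-1.27, 1.25], [0.06, 2.57], [-1.19, 4.33], [0.19, 2], [-2.82, 2.82]. Speed limits (rad/s): [1.89, 1.89, 2.39, 2.39, 3.01, 3.01, 3.01].

INTERFACE

Orientations are given as a rotation vector (axis times angle).
In Python, from plant import get_state, grab_frame, get_calibration, finish_job, find_in, tip_extent gives the robot as it stands. The module is installed in compiled form; this text tells all that it offers.
- The arm moves only by the tool step_arm, never from a script. Its argument "motion" is a list of rows, each a list of 3 entries, a list of its own where there are three numbers: the shift along the world's x, y, z in mm, then the turn, a rotation vector about the world's x, y, z in degrees, then the closure, from 0 (fully open) to 1 (shut). A call has 1 to 12 rows; each row is the pose to reach, as a shift and turn from the pose commanded when the call began; what a row does not reach only later rows make up. A row lasts 1/8 s, in which the tool goes at most 62.5 mm and 10.7 degrees, less where a joint would pass 70% of its speed; a pose out of reach is approached as far as the arm can. A call with a gripper value outside its range is refused whole. The fingers move at their own pace and stop on an object; "newtons" is the grip in N (left out, the last holds). Time passes only in rows, so rows that repeat a pose let the fingers close. It gives the time, the measured TCP pose, the force, the opening and the grip force at its end, in the units of the state.
- get_state(): the state, without advancing time (a new reading comes with each control period).
- grab_frame(name): name is "side" or "top" or "wrist"; returns (picture, depth): 384x512x3 uint8, red, green, blue; 384x512 float32, m along the optical axis (not along the pixel's ray), 0 where there is no reading.
- get_calibration(name): a dict with "vfov" (degrees; the focal length in pixels is half the picture's height over the tangent of half this angle, whatever the lens; pixels are square), "cx", "cy" (the principal point, pixels), "R" (3x3) and "t" (3): a world point X has camera coordinates R X + t. Camera axes: x right, y down, z forward; pixel columns grow to the right and rows downward; lengths in m; the calibration is good to about 2 mm. A picture is of the moment at which its call begins: read the wrist's pose just before it. get_calibration takes no time and is no camera call; for the wrist camera it gives the pose at the moment of the call.
- finish_job(): hands the job in; it is judged then, once.
Trained networks look in the newest picture that a camera, given by its name, has taken for a name from the list of things; names that differ only in an ending like _2 or _b are one class to them, and where a whole thing is asked for, a point or a joint stands for the part that bears it (a point fixed in the world has none). Each returns a list of dicts, best first, with "confidence" (0 to 1); they miss things now and then, are a little off and sometimes report something else, mostly with a low value. They report only what shows in the picture. A call takes as long as a camera call.
- find_in(target, camera): "position" ([x, y, z] in m, in world coordinates, good to about 4 mm: the middle of the surface that is visible of it).
The state is a dict: "t": time; "joint_positions": joint angles; "joint_velocities": joint speeds; "joint_torque": joint torques, N m; "tcp_pos": TCP position; "tool_rot": TCP orientation; "ft_force": force on the tool from outside, world axes, zero at the start; "ft_torque": the same for the moment, N m; "gripper_width": finger opening in m; "finger_force": force on a finger pad.
Only numpy, scipy, OpenCV 4.12 (cv2) and the standard library are available. Lean on these libraries where they do the work, as an engineer would, in place of code of your own. Each camera call takes 0.05 s, during which the arm holds its last target. There are 200 camera calls.

## Working session

There is one attempt and no reset: what is moved stays moved. The work goes in short steps, Python scripts to look and compute and a tool call to move; the robot and the scene stay as the last step left them, time stands still between calls to the robot, and variables do not carry over. Pictures are saved under pics/ and viewed, at most 10 in all, crops included, and the job is handed in when it is done.

Besides the shell and the picture viewer there is one more tool, called after "Emit:" in YAML: its name, and indented under it one key for each argument. step_arm: Moves the arm, as the interface text tells. Its arguments: {"type":"object","properties":{"motion":{"type":"array"},"newtons":{"type":"number"}},"required":["motion"]}

```bash
mkdir -p pics; cat > h.py <<'E'
from plant import *
import numpy as np, cv2
def shot(cam,fn=None):
    im,d=grab_frame(cam)
    if fn: cv2.imwrite('pics/'+fn,im[:,:,::-1])
    return im,d
def finds(cam,names):
    for n in names:
        for r in find_in(n,cam)[:3]:
            print(cam,n,np.round(r['position'],3),round(r['confidence'],2))
def px(cam,X):
    c=get_calibration(cam);p=np.array(c['R'])@X+np.array(c['t']);f=192/np.tan(np.radians(c['vfov'])/2)
    return c['cx']+f*p[0]/p[2],c['cy']+f*p[1]/p[2]
def cloud(cam,d):
    c=get_calibration(cam);f=192/np.tan(np.radians(c['vfov'])/2)
    v,u=np.mgrid[:384,:512]
    P=np.stack([(u-c['cx'])/f*d,(v-c['cy'])/f*d,d],-1)
    return (P-np.array(c['t']))@np.array(c['R'])
E
python3 - <<'E'
from h import *
a,d=shot('top');finds('top',['pump','head_lever','lever_grip','thumb_post','post_grip','idler_arm','spare_knob','vial_1','tube_50','tube_rack'])
b,_=shot('side');finds('side',['lever_grip','thumb_post','head_lever','idler_arm'])
cv2.imwrite('pics/a.png',cv2.resize(a[:,:,::-1],(800,600)))
cv2.imwrite('pics/b.png',cv2.resize(b[:,:,::-1],(800,600)))
np.save('dt.npy',d)
s=get_state();print(s['tcp_pos'],s['tool_rot'],s['t'],tip_extent, s['gripper_width'])
E
```

```text
top pump [ 0.551 -0.187  0.008] 0.97
top head_lever [ 0.52  -0.094  0.099] 0.84
top head_lever [ 0.342 -0.356  0.112] 0.6
top lever_grip [ 0.521 -0.091  0.097] 0.69
top post_grip [ 0.342 -0.358  0.11 ] 0.66
top post_grip [ 0.487 -0.213  0.056] 0.52
top idler_arm [ 0.543 -0.25   0.041] 0.8
top spare_knob [ 0.478 -0.123  0.019] 0.64
top vial_1 [ 0.418 -0.242  0.048] 0.54
top vial_1 [ 0.421 -0.178  0.047] 0.38
top vial_1 [ 0.524 -0.093  0.098] 0.21
top tube_50 [ 0.34  -0.359  0.109] 0.85
top tube_rack [ 0.595 -0.414  0.039] 0.88
side lever_grip [ 0.527 -0.098  0.095] 0.95
side lever_grip [ 0.559 -0.121  0.007] 0.65
side lever_grip [ 0.415 -0.277  0.046] 0.37
side thumb_post [ 0.49  -0.207  0.068] 0.6
side thumb_post [ 0.42  -0.18   0.031] 0.44
side head_lever [ 0.523 -0.096  0.096] 0.64
side idler_arm [ 0.42  -0.18   0.033] 0.45
[ 0.20946869 -0.58883963  0.21643629] [-3.09580170e+00 -5.34254122e-01  9.34052646e-05] 0.8 0.011 0.09402309455215505
```

View pics/a.png

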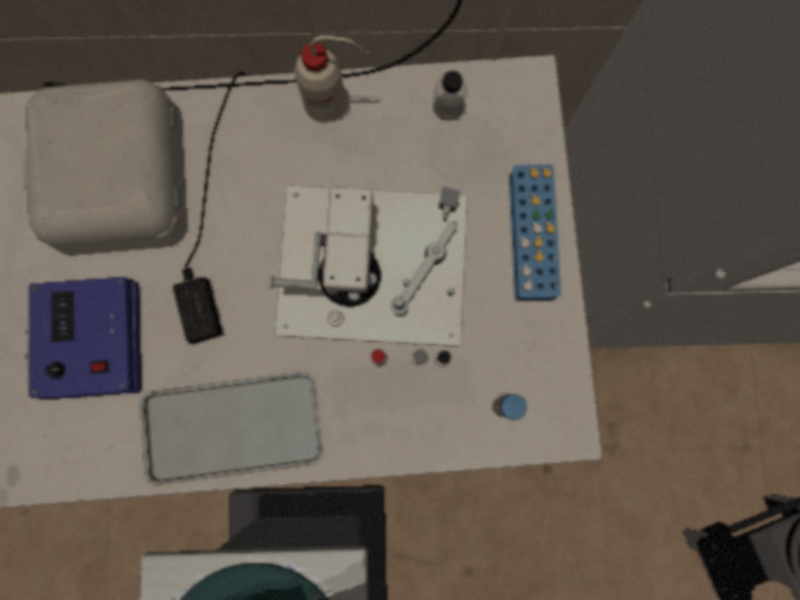

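View pics/b.png

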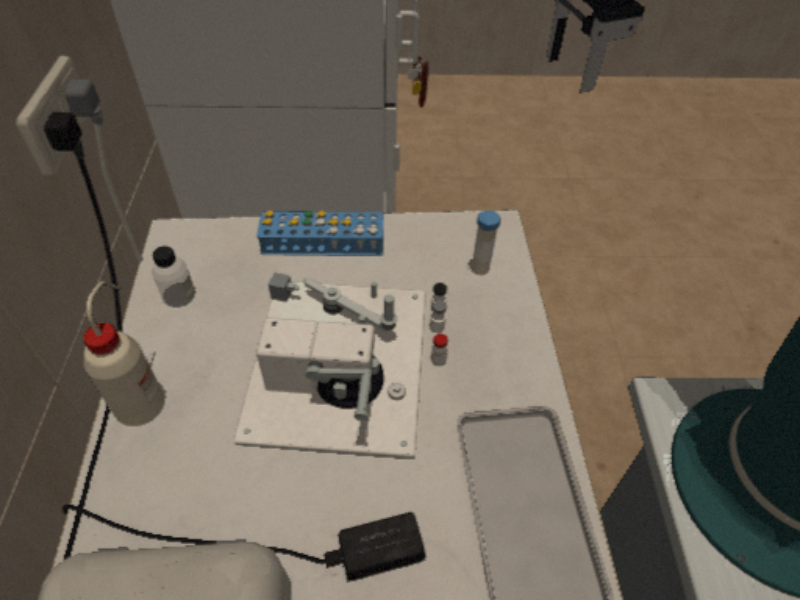

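The top picture shows the head at (350,240), the lever's pin at (295,283), the idler arm from its pivot at (435,248) to the post at (400,305), and three vials in front at (378..445,357). The side picture agrees: the post is at (388,308) and the pin at (364,400). Next I'll fit the geometry from depth.

```bash
python3 - <<'E'
from h import *
d=np.load('dt.npy');P=cloud('top',d);ok=d>0
def blob(lo,hi,x0,x1,y0,y1):
    m=ok&(P[...,2]>lo)&(P[...,2]<hi)&(P[...,0]>x0)&(P[...,0]<x1)&(P[...,1]>y0)&(P[...,1]<y1)
    return P[m]
h=blob(.092,.112,.5,.75,-.22,-.09)
n,l=cv2.connectedComponents(((P[...,2]>.092)&(P[...,2]<.112)&ok).astype('uint8'))
for k in range(1,n):
    q=P[l==k]
    if len(q)>5: print(len(q),np.round(q.mean(0),3),cv2.minAreaRect((q[:,:2]*1000).astype('float32')))
pl=blob(.005,.02,.3,.9,-.4,0);print('plate',len(pl),cv2.minAreaRect((pl[:,:2]*1000).astype('float32')))
for nm,(u,v) in dict(pin0=(275,283),pin=(298,283),post=(400,305),post2=(401,300),piv=(435,248),stop=(450,292),hub=(320,265)).items():
    u,v=int(u*.64),int(v*.64);print(nm,np.round(P[v-1:v+2,u-1:u+2].reshape(-1,3).max(0),3),np.round(P[v,u],3))
E
```

```text
380 [ 0.898 -0.474  0.102] ((897.5580444335938, -474.3017578125), (5.156639575958252, 179.5225067138672), 0.16610901057720184)
149 [ 0.898 -0.34   0.102] ((898.1544799804688, -337.97259521484375), (73.03704833984375, 4.946094036102295), 89.98680114746094)
1368 [0.898 0.028 0.102] ((897.5270385742188, 25.0999755859375), (641.9452514648438, 7.332685947418213), 89.86592864990234)
16 [ 0.884 -0.376  0.102] ((884.386962890625, -376.34991455078125), (4.05726432800293, 7.582473278045654), 2.313098907470703)
718 [ 0.633 -0.569  0.102] ((631.3814086914062, -573.6852416992188), (449.1367492675781, 189.95106506347656), 28.272436141967773)
20 [ 0.873 -0.278  0.101] ((873.5277099609375, -278.4385986328125), (4.36518669128418, 14.492647171020508), 6.165286540985107)
135 [ 0.807 -0.3    0.096] ((807.8897094726562, -300.1690368652344), (27.18817901611328, 29.60858917236328), 88.17781066894531)
111 [ 0.792 -0.112  0.102] ((795.8416137695312, -111.21117401123047), (21.337162017822266, 61.28362274169922), 7.021073818206787)
1952 [0.673 0.175 0.104] ((701.1878051757812, 202.38482666015625), (222.4656372
[... 204 characters left out ...]
 ((488.141845703125, -214.75950622558594), (10.611342430114746, 11.183719635009766), 88.64787292480469)
141 [ 0.343 -0.362  0.11 ] ((342.7048645019531, -362.1890869140625), (31.41002082824707, 32.53873825073242), 40.74960708618164)
plate 11021 ((599.9117431640625, -199.63088989257812), (399.34820556640625, 600.707763671875), 89.82176208496094)
pin0 [ 0.52  -0.045  0.101] [ 0.517 -0.049  0.101]
pin [ 0.519 -0.076  0.102] [ 0.516 -0.078  0.1  ]
post [ 0.485 -0.216  0.102] [ 0.484 -0.218  0.094]
post2 [ 0.491 -0.216  0.102] [ 0.489 -0.218  0.101]
piv [ 0.577 -0.268  0.054] [ 0.574 -0.271  0.047]
stop [ 0.512 -0.289  0.048] [ 0.509 -0.291  0.045]
hub [ 0.562 -0.1    0.09 ] [ 0.557 -0.101  0.025]
```

```bash
python3 - <<'E'
from h import *
d=np.load('dt.npy');P=cloud('top',d)
c=get_calibration('top');f=192/np.tan(np.radians(c['vfov'])/2);R=np.array(c['R']);C=-R.T@np.array(c['t'])
def hit(u,v,z):
    r=R.T@np.array([(u*.64-c['cx'])/f,(v*.64-c['cy'])/f,1]);return C+r*(z-C[2])/r[2]
K=[hit(u,v,.012)[:2] for u,v in [(288,187),(466,194),(463,345),(277,335)]]
print(np.round(K,3))
L=np.array([[130,105],[130,-170],[-100,-170],[-100,105]])/1000.
# rigid fit
K=np.array(K);a=L-L.mean(0);b=K-K.mean(0)
y=np.arctan2((a[:,0]*b[:,1]-a[:,1]*b[:,0]).sum(),(a*b).sum());Rz=np.array([[np.cos(y),-np.sin(y)],[np.sin(y),np.cos(y)]])
o=K.mean(0)-Rz@L.mean(0);print('yaw',np.degrees(y),'o',o,'res',np.round((K-(L@Rz.T+o))*1000,1))
# head points refined
m=(P[...,2]>.096)&(P[...,2]<.107)
Q=P[m]; q=(Q[:,:2]-o)@Rz
s=(abs(q)<.2).all(1)
q=q[s];Z=Q[s][:,2]
hd=q[(q[:,1]<.035)&(q[:,1]>-.04)];print('head local',np.percentile(hd,[1,99],axis=0))
ln=(q[:,1]>.04)&(q[:,1]<.15);print('lever hi',np.percentile(q[ln],[1,50,99],axis=0))
# lever region
M=((P[...,:2]-o)@Rz);mm=(M[...,1]>.035)&(M[...,1]<.14)&(M[...,0]>-.11)&(M[...,0]<.1)&(P[...,2]>.05)
A=np.c_[M[mm],P[mm][:,2]]*1000
for x in range(-100,60,10):
    k=A[(A[:,0]>=x)&(A[:,0]<x+10)]
    if len(k): print(x,len(k),'y',k[:,1].min().round(),k[:,1].max().round(),'z',np.percentile(k[:,2],[10,50,95]).round(0))
for n,X in dict(post=(.488,-.215),piv=(.575,-.270)).items(): print(n,Rz.T@(np.array(X)-o))
E
```

```text
[[ 0.68  -0.054]
 [ 0.663 -0.324]
 [ 0.434 -0.31 ]
 [ 0.455 -0.037]]
yaw -3.971040157537988 o [ 0.54527585 -0.14774638] res [[-1.9 -1.8]
 [-0.1  2.6]
 [-0.2  0.3]
 [ 2.3 -1.1]]
head local [[-0.03557173 -0.0262722 ]
 [ 0.10299626  0.03201665]]
lever hi [[-0.03937993  0.04209207]
 [-0.03064089  0.05892131]
 [ 0.0336437   0.10545392]]
-50 2 y 102.0 104.0 z [93. 94. 95.]
-40 142 y 42.0 106.0 z [ 95.  99. 102.]
-30 46 y 42.0 106.0 z [ 96.  98. 101.]
-20 18 y 43.0 50.0 z [ 96.  98. 101.]
-10 16 y 43.0 49.0 z [ 87.  97. 101.]
0 20 y 42.0 49.0 z [92. 96. 98.]
10 14 y 42.0 48.0 z [93. 95. 97.]
20 35 y 35.0 48.0 z [90. 94. 97.]
30 26 y 35.0 49.0 z [93. 96. 99.]
post [-0.05248088 -0.07105864]
piv [ 0.03811912 -0.11990164]
```

Emit:
step_arm:
  motion:
    - [[20,35,0],[0,0,4],0]
    - [[52,87,0],[0,0,11],0]
    - [[85,143,0],[0,0,18],0]
    - [[118,198,0],[0,0,26],0]
    - [[150,253,0],[0,0,33],0]
    - [[184,310,0],[0,0,40],0]
    - [[216,364,0],[0,0,48],0]
    - [[250,420,0],[0,0,55],0]
    - [[282,474,0],[0,0,62],0]
    - [[308,518,-10],[0,0,66],0]
    - [[308,518,-20],[0,0,66.4],0]
    - [[308,518,-20],[0,0,66.4],0]

```text
t: 2.3
tcp_pos: [0.5169, -0.0711, 0.1957]
tool_rot: [-2.297, -2.141, 0.002]
ft_force: [-0.7, -0.8, -0.5]
gripper_width: 0.0937
finger_force: 0.0
```

```bash
python3 - <<'E'
from h import *
s=get_state();print(s['tcp_pos'],s['tool_rot'],s['t'],s['joint_positions'])
im,d=shot('wrist','w1.png');finds('wrist',['lever_grip','head_lever','thumb_post','post_grip'])
P=cloud('wrist',d);o=np.array([.5453,-.1477]);y=np.radians(-3.97);Rz=np.array([[np.cos(y),-np.sin(y)],[np.sin(y),np.cos(y)]])
M=(P[...,:2]-o)@Rz;m=(d>0)&(M[...,1]>.035)&(M[...,1]<.13)&(M[...,0]>-.08)&(M[...,0]<.06)&(P[...,2]>.06)&(P[...,2]<.13)
A=np.c_[M[m],P[m][:,2]]*1000
for yy in range(35,125,8):
    k=A[(A[:,1]>=yy)&(A[:,1]<yy+8)]
    if len(k):print(yy,len(k),'x',np.percentile(k[:,0],[2,50,98]).round(1),'ztop',np.percentile(k[:,2],[50,97]).round(1))
E
```

```text
[ 0.51694376 -0.07106316  0.19571656] [-2.29717488e+00 -2.14126515e+00  1.71488349e-03] 2.3 [ 0.51787738  0.29611798 -0.5208044   1.87576688  0.17159361  1.01540762
 -0.14552536]
wrist lever_grip [ 0.527 -0.094  0.096] 0.9
wrist head_lever [ 0.526 -0.098  0.096] 0.76
wrist head_lever [ 0.416 -0.274  0.05 ] 0.43
wrist thumb_post [ 0.488 -0.208  0.06 ] 0.73
wrist post_grip [ 0.494 -0.206  0.058] 0.52
wrist post_grip [ 0.42  -0.234  0.018] 0.38
35 103 x [-25.4  28.4  36. ] ztop [93.8 95.7]
43 775 x [-36.    4.5  39.3] ztop [95.1 99.2]
51 92 x [-38.  -32.5 -26.1] ztop [97.2 99.3]
59 94 x [-37.9 -33.  -27. ] ztop [97.6 99.1]
67 91 x [-37.9 -32.  -27. ] ztop [97.5 99.3]
75 97 x [-37.9 -32.9 -27.1] ztop [97.7 99.5]
83 100 x [-37.8 -32.  -26.1] ztop [97.6 99.7]
91 104 x [-37.8 -32.  -26.1] ztop [97.4 99.5]
99 122 x [-39.6 -32.  -24.4] ztop [ 98.5 101.4]
107 35 x [-39.  -32.  -25.9] ztop [93.8 99.6]
```

View pics/w1.png

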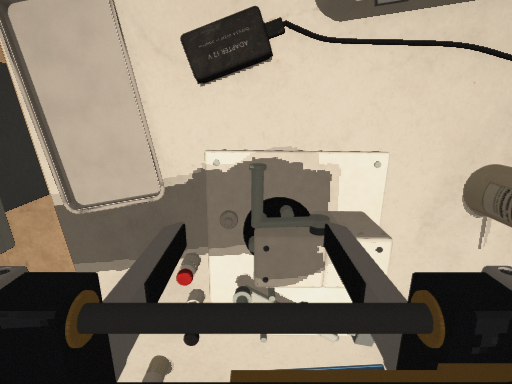

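The wrist picture shows the pin, at (258,195), lying between the open fingers. The pin's axis is at pump x ≈ -32.5 and z ≈ 93 mm. I'll go down, grip it and lift along the arc.

Emit:
step_arm:
  motion:
    - [[0,0,-40],[0,0,0],0]
    - [[0,0,-85],[0,0,0],0.2]
    - [[0,0,-111],[0,0,0],0.4]
    - [[0,0,-111],[0,0,0],1]
    - [[0,0,-111],[0,0,0],1]
    - [[0,0,-111],[0,0,0],1]
    - [[0,0,-111],[0,0,0],1]
    - [[0,0,-111],[0,0,0],1]
  newtons: 15

```text
t: 3.55
tcp_pos: [0.5177, -0.0709, 0.0858]
tool_rot: [2.298, 2.142, 0.0]
ft_force: [0.3, -0.2, 0.3]
gripper_width: 0.0275
finger_force: 0.0
```

Emit:
step_arm:
  motion:
    - [[0,0,0],[0,0,0],1]
    - [[0,0,0],[0,0,0],1]
    - [[0,0,0],[0,0,0],1]

```text
t: 3.92
tcp_pos: [0.5191, -0.071, 0.086]
tool_rot: [2.296, 2.141, 0.004]
ft_force: [9.0, -1.4, -1.1]
gripper_width: 0.0117
finger_force: 15.0
```

Emit:
step_arm:
  motion:
    - [[4,0,11],[0,0,0],1]
    - [[9,-0.5,23],[0,0,0],1]
    - [[16,-1,34],[0,0,0],1]
    - [[26,-1.7,43],[0,0,0],1]
    - [[37,-2.4,50],[0,0,0],1]
    - [[46,-3,54],[0,0,0],1]
    - [[46,-3,54],[0,0,0],1]
    - [[46,-3,54],[0,0,0],1]

```text
t: 4.92
tcp_pos: [0.5634, -0.0739, 0.1404]
tool_rot: [-2.298, -2.142, 0.001]
ft_force: [-6.5, -0.3, 11.9]
gripper_width: 0.0114
finger_force: 15.0
```

Emit:
step_arm:
  motion:
    - [[4,-0.3,4],[0,0,0],1]
    - [[8,-0.5,6],[0,0,0],1]
    - [[8,-0.5,6],[0,0,0],1]

```text
t: 5.3
tcp_pos: [0.5651, -0.0741, 0.1421]
tool_rot: [-2.29, -2.135, 0.017]
ft_force: [-30.1, 1.7, -13.8]
gripper_width: 0.0123
finger_force: 15.0
```

```bash
python3 - <<'E'
from h import *
s=get_state();print(s['tcp_pos'],s['ft_force'])
im,d=shot('side');finds('side',['lever_grip'])
cv2.imwrite('pics/s2.png',cv2.resize(im[170:320,130:330,::-1],None,fx=4,fy=4))
E
```

```text
[ 0.56507614 -0.07409003  0.14209639] [-30.09136844   1.66797348 -13.78149406]
```

View pics/s2.png

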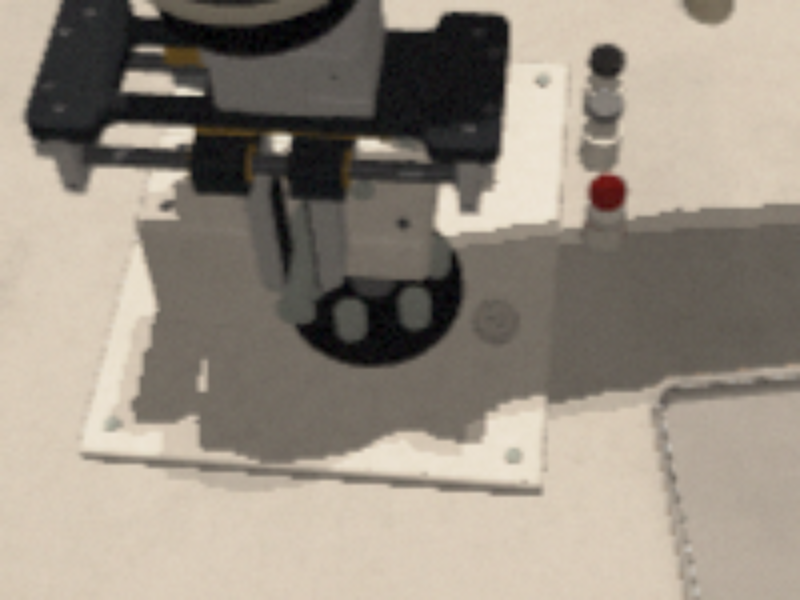

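The lever is against its stop: the tangential load rose to 30 N with no further motion. The side picture shows the fingers at (285,240) holding the pin above the head. I'll unload, open and rise.

Emit:
step_arm:
  motion:
    - [[-6,0.4,-3],[0,0,0],1]
    - [[-6,0.4,-3],[0,0,0],0.85]
    - [[-6,0.4,-3],[0,0,0],0.6]
    - [[-6,0.4,-3],[0,0,0],0.5]
    - [[-6,0.4,-3],[0,0,0],0.5]
    - [[-6,0.4,20],[0,0,0],0.5]
    - [[-6,0.4,70],[0,0,0],0.5]
    - [[-6,0.4,80],[0,0,0],0.5]

```text
t: 6.4
tcp_pos: [0.5669, -0.0738, 0.2286]
tool_rot: [2.295, 2.14, 0.004]
ft_force: [-0.4, 0.6, -1.6]
gripper_width: 0.047
finger_force: 0.0
```

```bash
python3 - <<'E'
from h import *
s=get_state();print(s['tcp_pos'],s['tool_rot'],s['ft_force'],s['gripper_width'],s['t'],s['joint_positions'])
im,d=shot('side');finds('side',['lever_grip','thumb_post'])
im,d=shot('wrist');finds('wrist',['lever_grip'])
P=cloud('wrist',d);o=np.array([.5453,-.1477]);y=np.radians(-3.97);Rz=np.array([[np.cos(y),-np.sin(y)],[np.sin(y),np.cos(y)]])
M=(P[...,:2]-o)@Rz;m=(d>0)&(M[...,1]>.052)&(M[...,1]<.11)&(M[...,0]>-.08)&(M[...,0]<.06)&(P[...,2]>.06)&(P[...,2]<.17)
A=np.c_[M[m],P[m][:,2]]*1000
for yy in range(50,115,8):
    k=A[(A[:,1]>=yy)&(A[:,1]<yy+8)]
    if len(k):print(yy,len(k),'x',np.percentile(k[:,0],[2,50,98]).round(1),'ztop',np.percentile(k[:,2],[50,97]).round(1))
E
```

```text
[ 0.56688197 -0.07381694  0.22855256] [2.29526304 2.13985282 0.00422432] [-0.39614425  0.61592846 -1.62575116] 0.047041136281208526 6.4 [ 0.48939067  0.34991612 -0.51723258  1.72608692  0.19115517  1.1112319
 -0.15633257]
side lever_grip [ 0.57  -0.085  0.153] 0.77
side thumb_post [ 0.484 -0.208  0.067] 0.7
wrist lever_grip [ 0.568 -0.08   0.15 ] 0.86
50 80 x [ 5.3 10.8 16.3] ztop [150.3 152.1]
58 106 x [ 5.3 10.8 16.3] ztop [150.6 152.1]
66 107 x [ 5.4 10.9 16.3] ztop [150.5 151.9]
74 111 x [ 5.4 10.9 16.2] ztop [150.4 151.8]
82 113 x [ 5.5 10.9 16.2] ztop [150.3 152. ]
90 116 x [ 5.6 10.9 16.2] ztop [150.4 152.2]
98 131 x [ 3.1 10.9 18.7] ztop [151.2 154.1]
106 79 x [ 3.9 11.  18.7] ztop [149.7 154.4]
```

Emit:
step_arm:
  motion:
    - [[-10,-17,0],[0,0,8],0.5]
    - [[-20,-35,0],[0,0,18],0.5]
    - [[-30,-53,0],[0,0,28],0.5]
    - [[-40,-71,0],[0,0,38],0.5]
    - [[-50,-89,0],[0,0,48],0.5]
    - [[-60,-107,0],[0,0,58],0.5]
    - [[-70,-125,0],[0,0,68],0.5]
    - [[-79,-141,-20],[0,0,76],0.5]
    - [[-79,-141,-60],[0,0,78],0.5]
    - [[-79,-141,-78],[0,0,78],0.5]
    - [[-79,-141,-78],[0,0,78],0.5]

```text
t: 8.02
tcp_pos: [0.4861, -0.2143, 0.1464]
tool_rot: [-0.438, -3.109, -0.002]
ft_force: [0.4, -1.0, -0.1]
gripper_width: 0.0469
finger_force: 0.0
```

```bash
python3 - <<'E'
from h import *
s=get_state();print(s['tcp_pos'],s['tool_rot'],s['ft_force'],s['gripper_width'],s['t'],s['joint_positions'])
im,d=shot('wrist','w3.png');finds('wrist',['thumb_post','post_grip'])
P=cloud('wrist',d);m=(d>0)&(abs(P[...,0]-.488)<.03)&(abs(P[...,1]+.215)<.03)&(P[...,2]>.06)&(P[...,2]<.108)
q=P[m]*1000;print(len(q))
for z in range(60,108,8):
    k=q[(q[:,2]>=z)&(q[:,2]<z+8)]
    if len(k):print(z,len(k),np.percentile(k,[2,50,98],axis=0).round(0).tolist())
E
```

```text
[ 0.48606743 -0.21429522  0.14643593] [-4.37865770e-01 -3.10877833e+00 -1.94313937e-03] [ 0.36218749 -0.99668732 -0.10235932] 0.04685000340169459 8.025 [ 0.90426999  0.41026778 -0.67103406  1.89459093  0.30994129  0.9443917
  1.37973405]
wrist thumb_post [ 0.485 -0.215  0.079] 0.8
wrist post_grip [ 0.482 -0.125  0.016] 0.55
422
60 41 [[483.0, -223.0, 60.0], [485.0, -212.0, 63.0], [491.0, -204.0, 68.0]]
68 37 [[484.0, -220.0, 68.0], [485.0, -212.0, 72.0], [490.0, -207.0, 75.0]]
76 47 [[484.0, -219.0, 76.0], [484.0, -212.0, 80.0], [491.0, -207.0, 84.0]]
84 43 [[484.0, -219.0, 85.0], [484.0, -212.0, 88.0], [490.0, -207.0, 92.0]]
92 90 [[483.0, -220.0, 92.0], [486.0, -212.0, 99.0], [495.0, -207.0, 100.0]]
100 164 [[485.0, -220.0, 100.0], [490.0, -214.0, 101.0], [496.0, -208.0, 102.0]]
```

View pics/w3.png

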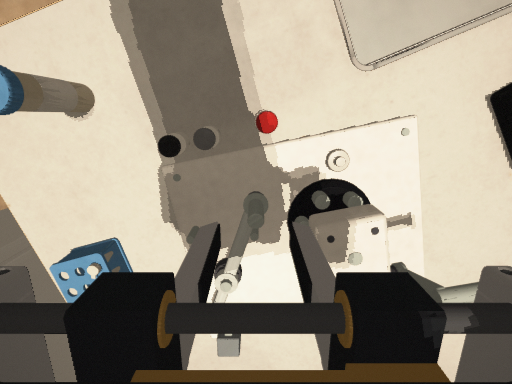

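The wrist picture shows the post at (256,203), between the finger ends, and the fingers are clear of the head and vials. The depth reading puts its axis at (490,-214) mm. I'll go down and grip it.

Emit:
step_arm:
  motion:
    - [[4,1,-20],[0,0,0],0.5]
    - [[4,1,-50],[0,0,0],0.5]
    - [[4,1,-72],[0,0,0],0.5]
    - [[4,1,-72],[0,0,0],1]
    - [[4,1,-72],[0,0,0],1]
    - [[4,1,-72],[0,0,0],1]
    - [[4,1,-72],[0,0,0],1]
    - [[4,1,-72],[0,0,0],1]
  newtons: 30

```text
t: 9.18
tcp_pos: [0.4906, -0.2145, 0.0759]
tool_rot: [0.438, 3.11, -0.001]
ft_force: [0.7, -3.0, 2.8]
gripper_width: 0.0134
finger_force: 30.0
```

Emit:
step_arm:
  motion:
    - [[-2.6,-4.2,0],[0,0,0],1]
    - [[-5,-8.5,0],[0,0,0],1]
    - [[-7.4,-13,0],[0,0,0],1]
    - [[-9.4,-17.7,0],[0,0,0],1]
    - [[-11,-22.4,0],[0,0,0],1]
    - [[-12.6,-27,0],[0,0,0],1]
    - [[-14,-32,0],[0,0,0],1]
    - [[-15,-36.7,0],[0,0,0],1]
    - [[-15.8,-41.6,0],[0,0,0],1]
    - [[-16.3,-46.6,0],[0,0,0],1]
    - [[-16.6,-51.7,0],[0,0,0],1]
    - [[-16.7,-56.7,0],[0,0,0],1]

```text
t: 10.68
tcp_pos: [0.4731, -0.2689, 0.0754]
tool_rot: [-0.436, -3.109, -0.003]
ft_force: [-6.1, 12.7, 12.8]
gripper_width: 0.0136
finger_force: 30.0
```

Emit:
step_arm:
  motion:
    - [[0,0,0],[0,0,0],1]
    - [[0,0,0],[0,0,0],1]

```text
t: 10.92
tcp_pos: [0.4731, -0.2688, 0.0754]
tool_rot: [-0.436, -3.109, -0.003]
ft_force: [-6.1, 10.6, 12.3]
gripper_width: 0.0137
finger_force: 30.0
```

```bash
python3 - <<'E'
from h import *
s=get_state();print(s['tcp_pos'],s['ft_force'],s['gripper_width'],s['t'])
shot('side');finds('side',['lever_grip','thumb_post'])
im,d=shot('top');finds('top',['lever_grip','vial_1','tube_50','spare_knob','tube_rack'])
w,_=shot('wrist');finds('wrist',['thumb_post','post_grip'])
cv2.imwrite('pics/f.png',cv2.resize(np.hstack([im,w])[:,:,::-1],(800,300)))
E
```

```text
[ 0.47311351 -0.26877966  0.07538879] [-6.09117395 10.63564508 12.29959143] 0.013680805674799058 10.925
side lever_grip [ 0.569 -0.085  0.152] 0.79
top lever_grip [ 0.563 -0.08   0.155] 0.67
top spare_knob [ 0.479 -0.121  0.019] 0.38
top tube_rack [ 0.619 -0.426  0.038] 0.84
top tube_rack [ 0.571 -0.128  0.012] 0.28
wrist thumb_post [ 0.415 -0.272  0.051] 0.74
wrist thumb_post [ 0.465 -0.267  0.083] 0.47
wrist post_grip [ 0.47  -0.264  0.086] 0.82
```

View pics/f.png

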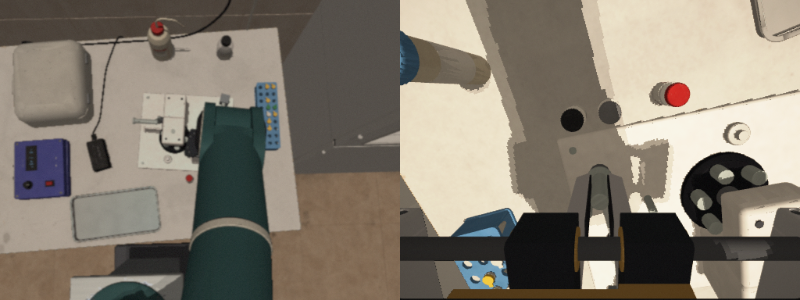

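The last picture shows the lever still up, the vials standing and the post held between the fingers. The post has moved a 57 mm chord, which makes the arm angle about 0.58. The roughly 11.5 N push fits that angle, so I'm handing in.

```bash
python3 -c "
from plant import *
print(finish_job())"
```

```text
the job is handed in; nothing more can be done
None
```

I handed in the job with the head lever raised to its stop and left up, and the idler arm held at about 0.58 rad, past the click and short of the 0.75 rear stop; the bystanders I could see afterwards were still in place.

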